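Set up the telescopic hose rest

TASK

Set up the telescopic hose rest for the next hose: lift it, closed, up and off its hanger and stand it fully down in the bench socket. Then squeeze the button in its head and draw the head up to the second stop, let the button spring back out there so that the catch locks, and finish still holding the rest by its head while it stands seated and upright in the socket. Do not knock the rest over and leave everything else on the bench where it is.

Things in the scene. Friction and masses are not known exactly. Their poses are not given: they have to be found in the camera images.
- hose_rest: Telescopic hose rest, loose, 0.6 to 0.8 kg, hanging upright. Origin: centre of its lower end, z up the stick, button on the -y side. Heights (mm), closed: tapered tip 0-11 (12 wide at the end), round spigot 20 wide to 34, shoulder 40 wide to 40, column 28 wide with 3 catch holes on the -y side to 136, collar 48 wide (hangs by it) to 144, then the head. Locked closed while the button is out.
- rest_grip (a point): Centre of the head's grip block (36 mm high), level with the button: 166 mm above the rest's origin when closed; rises with the head. Rest's axes. Across x: plain cheeks, 40 mm, the place to lift the rest by. Across y: 30 mm block with the button (22 mm along x, 24 high) on the -y face: 37 mm over it when out, 31 pressed. A V saddle, no wider, tops the head 34 mm above this point.
- rest_post (a joint): How far the head is drawn up, m: 0 closed, 0.038 first stop, 0.076 second stop, the end of travel. While the button is pressed the head slides freely (1 N friction; it sinks under its own 1.7 N unless held; pulling on at the end lifts the whole rest). With the button let out at a stop, the catch drops into that hole and locks, with 1.5 mm play.
- rest_button (a joint): How far the button is pressed in, m: 0 out, 0.006 fully in. It gives way at 8 N and is fully in at 11 N, so a squeeze of 20 to 30 N presses it, and a grip under 7 N lets it out again while still holding. The catch is clear from about 0.005. The button comes fully out only at a stop.
- hanger: Fixed steel hanger. Origin on the bench, z up. A 24 mm square upright, 158 mm high, 32 mm to +x of the origin, carries a two-pronged yoke that points to -x: 10 mm round prongs, 31 mm apart, upper side 156 mm above the bench, ending 80 mm to -x of the origin with tips turned up 12 mm: the rest must go up 15 mm or more, then out to -x. The rest's origin hangs 20 mm above the bench.
- hanger_seat (a point): Point in the yoke where the rest's axis hangs, at the prongs' upper side, 45 mm to -x of the hanger's origin.
- socket: Fixed round bench socket: bolted flange 80 mm across, and a boss 48 mm across and 42 mm high with a round blind hole down its middle. Origin on the bench under the hole, z up. When the rest is fully down, its shoulder lies on the boss and its origin is 8 mm above the bench. (Beware: left of y = 0.47 the press hoses hang 0.30 m above the bench.)
- socket_mouth (a point): Centre of the hole's mouth, on top of the boss, 42 mm above the bench. The hole is 22.4 mm wide and 36 mm deep; the rest's spigot is 20 mm wide.
- coupler_0: Bystander, loose: quick coupler with a ribbed sleeve, 26x58x27 mm, lying. Origin at the centre of its underside. Leave alone.
- adaptor_a: Bystander, loose: nickel adaptor, 28x32x48 mm, standing on end. Origin at the centre of its underside. Leave alone.
- elbow_0: Bystander, loose: elbow fitting, 65x67x24 mm, lying. Origin at the centre of its underside. Leave alone.
- hex_nipple_1: Bystander, loose: hexagonal threaded nipple, 31x59x27 mm, lying. Origin at the centre of its underside. Leave alone.
- ferrule_2: Bystander, loose: round ferrule, 30x42x30 mm, lying. Origin at the centre of its underside. Leave alone.
- die_piece_0: Bystander, loose: single crimping die segment, 44x23x42 mm. Origin at the centre of its underside. Leave alone.
Things that resemble listed ones, but are neither listed nor needed, are in the scene too. What is shaped like the hose_rest but orange or turquoise is not meant.

How it is judged (in metres and radians):
On the way, in this order (a step that is already met when the one before it is completed fails the run):
1. the hose rest is off the hanger, still closed (horizontal distance between hose_rest and hanger_seat above 0.08 m and value of joint rest_post below 0.01 m), for 0.1 s.
2. the hose rest stands seated in the socket, still closed (horizontal distance between hose_rest and socket_mouth below 0.006 m and z of hose_rest in the frame of socket below 0.016 m and angle between hose_rest's own z axis and vertical below 0.08 rad and value of joint rest_post below 0.01 m), for 0.2 s.
3. with the rest in the socket, the head has been drawn past the first stop (horizontal distance between hose_rest and socket_mouth below 0.006 m and value of joint rest_post above 0.05 m), for 0.05 s.
At the end, for the whole second after the job is handed in: Rest in the socket: axis within 6 mm, at most 8 mm short of fully down, upright within 0.08 rad, still; head drawn up over 72 mm (second stop 76), button out (pressed under 2.5 mm); fingers press the rest with over 1 N, TCP within 50 mm of the grip block's centre (horizontal distance between hose_rest and socket_mouth below 0.006 m and z of hose_rest in the frame of socket below 0.016 m and angle between hose_rest's own z axis and vertical below 0.08 rad and value of joint rest_post above 0.072 m and value of joint rest_button below 0.0025 m and contact force between the fingers and hose_rest above 1 N and distance between the grasp point and rest_grip below 0.05 m and linear speed of hose_rest below 0.02 m/s); the arm keeps its last pose, push and grip.
It fails at once if the hose rest is dropped or knocked over (angle between hose_rest's own z axis and vertical above 0.5 rad).
It fails at once if a bystander is moved by more than 30 mm (distance of any of coupler_0, adaptor_a, elbow_0, hex_nipple_1, ferrule_2, die_piece_0 from where it was at the start of the episode above 0.03 m).
It also fails if it takes over 64 s, if anything falls off the work surface, if the arm or the gripper's body presses on something with over 40 N, if the wrist force passes 120 N, or if a joint passes its speed limit or range.

ROBOT

A 7-joint arm with a two-finger parallel gripper is mounted at the origin on a cart in front of the work surface, level with it; the furniture and walls round the work are solid. World frame = base frame: x ahead of the robot, y to its left, z up, the work surface at z = 0. Lengths are in mm, angles in rad, forces in N, time in s.
With the tool pointing down it reaches from about 400 to 850 mm from the base axis. Payload 10.4 kg.
Tool frame: the origin (TCP) lies between the finger pads, 19 mm behind the fingertips; this is the grasp point; z points along the fingers, y is the line along which they close (so a half turn about z gives the same grasp; the last joint's range is limited). The gripper opens to 87 mm and grips with 3 to 60 N. Pads are 19 mm wide; open, the fingers measure 117 mm over their backs; the gripper's body (75 mm by 190 mm) begins 51 mm behind the grasp point.
Start: joints at [-1.142, 0.332, -0.065, 1.46, 0.022, 1.35, -0.088], TCP at [272.857, 562.316, 241.276] pointing down, gripper open.
Joint ranges: [-2.6, 2.6], [-0.5, 2.12], [-1.47, 1.34], [0.16, 2.42], [-1.27, 4.41], [0.06, 2.06], [-2.6, 2.6]. Speed limits (rad/s): [2.22, 2.22, 2.79, 2.79, 3.14, 3.14, 3.14].

INTERFACE

Orientations are given as a unit quaternion [w, x, y, z].
In Python, from bench import get_state, capture, get_calibration, sign_off, recognise, silhouettes, pinpoint gives the robot as it stands.
- The arm moves only by the tool play_rows, never from a script. Its argument "deltas" is a list of rows, each an object of numbers: "grip": the opening, from -1 (shut) to 1 (fully open); "tx", "ty", "tz": the shift along the tool's x, y, z in cm; "rx", "ry", "rz": the turn, a rotation vector about the tool's x, y, z in degrees. A call has 1 to 5 rows; each row shifts and turns the commanded pose from where the row before left it, along the tool's axes as they then stand; what a row does not reach is not made up. A row lasts 1/12 s, in which the tool goes at most 41.7 mm and 7.16 degrees, less where a joint would pass 70% of its speed; a pose out of reach is approached as far as the arm can. A call with a gripper value outside its range is refused whole. The fingers move at their own pace and stop on an object; "squeeze" is the grip in N (left out, the last holds). Time passes only in rows, so rows that do not move let the fingers close. It gives the time, the measured TCP pose, the force, the opening and the grip force at its end, in the units of the state.
- get_state(): the state, without advancing time (a new reading comes with each control period).
- capture(name): name is "side" or "top" or "wrist"; returns the picture (384x512x3 uint8, blue, green, red); there is no depth.
- get_calibration(name): a dict with "fx", "fy", "cx", "cy" (pixels), "dist" ([k1, k2, p1, p2, k3] as OpenCV has them; the pictures are not rectified), "world_from_camera" (4x4, takes a point from camera to world coordinates); the wrist camera has in their place "T_tool_cam" (4x4, takes a point from camera to tool coordinates, whose origin is the TCP and whose axes are the flange's). Camera axes: x right, y down, z forward; pixel columns grow to the right and rows downward; lengths in mm; the calibration is good to about 2 mm. A picture is of the moment at which its call begins: read the wrist's pose just before it. get_calibration takes no time and is no camera call.
- sign_off(): hands the job in; it is judged then, once.
Trained networks look in the newest picture that a camera, given by its name, has taken for a name from the list of things; names that differ only in an ending like _2 or _b are one class to them, and where a whole thing is asked for, a point or a joint stands for the part that bears it (a point fixed in the world has none). Each returns a list of dicts, best first, with "p" (0 to 1); they miss things now and then, are a little off and sometimes report something else, mostly with a low value. They report only what shows in the picture. A call takes as long as a camera call. They do not tell look-alikes from the thing itself.
- recognise(camera, label): "at" ([column, row] in pixels, amid what is visible of it).
- silhouettes(camera, label): "region" (384x512 bool, what is visible of it) and "at" ([column, row] in pixels, amid what is visible of it).
- pinpoint(camera, label): "at" ([column, row] in pixels: a listed point, or the origin of a listed thing).
The state is a dict: "clock": time; "joint_pos": joint angles; "joint_vel": joint speeds; "effort": joint torques, N m; "position": TCP position; "ee_rot": TCP orientation; "ft_force": force on the tool from outside, world axes, zero at the start; "ft_torque": the same for the moment, N m; "grip_width": finger opening in mm; "grip_force": force on a finger pad.
Only numpy, scipy, OpenCV 4.12 (cv2) and the standard library are available. Lean on these libraries where they do the work, as an engineer would, in place of code of your own. Each camera call takes 0.05 s, during which the arm holds its last target. There are 200 camera calls.

## Working session

There is one attempt and no reset: what is moved stays moved. The work goes in short steps, Python scripts to look and compute and a tool call to move; the robot and the scene stay as the last step left them, time stands still between calls to the robot, and variables do not carry over. Pictures are saved under pics/ and viewed, at most 13 in all, crops included, and the job is handed in when it is done.

Besides the shell and the picture viewer there is one more tool, called after "Emit:" as a command line: name --argument value ..., lists and objects as JSON in quotes. play_rows: Moves the arm, as the interface text tells. Its arguments: {"type":"object","properties":{"deltas":{"type":"array"},"squeeze":{"type":"number"}},"required":["deltas"]}

```bash
mkdir -p pics; cat > h.py <<'E'
import numpy as np, cv2
from bench import *
def ray(cam,px):
    c=get_calibration(cam); K=np.array([[c['fx'],0,c['cx']],[0,c['fy'],c['cy']],[0,0,1.]])
    u=cv2.undistortPoints(np.array([[px]],float),K,np.array(c['dist'],float))[0,0]
    T=np.array(c['world_from_camera']) if 'world_from_camera' in c else tool()@np.array(c['T_tool_cam'])
    d=T[:3,:3]@np.array([u[0],u[1],1]); return T[:3,3],d/np.linalg.norm(d)
def tool():
    from scipy.spatial.transform import Rotation as R
    s=get_state(); q=s['ee_rot']; T=np.eye(4); T[:3,:3]=R.from_quat([q[1],q[2],q[3],q[0]]).as_matrix(); T[:3,3]=s['position']; return T
def atz(cam,px,z):
    o,d=ray(cam,px); return o+d*(z-o[2])/d[2]
def tri(rs):
    A=sum(np.eye(3)-np.outer(d,d) for o,d in rs); b=sum((np.eye(3)-np.outer(d,d))@o for o,d in rs); return np.linalg.solve(A,b)
def proj(cam,P):
    c=get_calibration(cam); K=np.array([[c['fx'],0,c['cx']],[0,c['fy'],c['cy']],[0,0,1.]])
    T=np.array(c['world_from_camera']) if 'world_from_camera' in c else tool()@np.array(c['T_tool_cam'])
    W=np.linalg.inv(T); r,_=cv2.Rodrigues(W[:3,:3]); return cv2.projectPoints(np.array(P,float).reshape(-1,3),r,W[:3,3],K,np.array(c['dist'],float))[0].reshape(-1,2)
E
python3 - <<'E'
from h import *
np.set_printoptions(precision=1,suppress=True)
s=get_state(); print(s['clock'],s['position'],s['ee_rot'],s['grip_width'],s['ft_force'])
im={c:capture(c) for c in ['side','top','wrist']}
for c in im: 
    cv2.imwrite(f'pics/{c}0.png',im[c])
cv2.imwrite('pics/st0.png',cv2.resize(np.vstack([im['side'],im['top']]),None,fx=.78,fy=.78))
for c in ['side','top','wrist']:
    k=get_calibration(c); print(c,np.array(k.get('world_from_camera',k.get('T_tool_cam'))))
    for l in ['hose_rest','rest_grip','hanger_seat','hanger','socket','socket_mouth']:
        print(l,[(np.round(r['at']),round(r['p'],2)) for r in pinpoint(c,l)])
E
```

```text
0.0 [272.7 562.  240.5] [-0.   0.2  1.  -0. ] 86.9044887231982 [-0.1 -0.  -0.1]
side [[  -1.    -0.2    0.2  290.9]
 [  -0.3    0.7   -0.7  811.6]
 [   0.    -0.7   -0.7 1100.3]
 [   0.     0.     0.     1. ]]
hose_rest [(array([243., 221.]), 0.96), (array([302., 144.]), 0.7), (array([241., 294.]), 0.5)]
rest_grip [(array([294., 205.]), 0.72), (array([244., 188.]), 0.63), (array([308., 163.]), 0.47)]
hanger_seat [(array([243., 193.]), 0.6)]
hanger [(array([235., 224.]), 0.86)]
socket [(array([243., 298.]), 0.82)]
socket_mouth [(array([240., 291.]), 0.89)]
top [[  -0.    -1.     0.2  361.8]
 [  -1.     0.     0.  -191.8]
 [  -0.    -0.2   -1.  1434.1]
 [   0.     0.     0.     1. ]]
hose_rest [(array([316., 208.]), 0.79), (array([394., 232.]), 0.78), (array([250., 206.]), 0.52)]
rest_grip [(array([349., 250.]), 0.71), (array([244., 198.]), 0.54), (array([170., 186.]), 0.49)]
hanger_seat [(array([246., 202.]), 0.74)]
hanger [(array([245., 198.]), 0.76)]
socket [(array([170., 227.]), 0.55)]
socket_mouth [(array([171., 228.]), 0.58)]
wrist [[   0.    -1.    -0.3   80.4]
 [   1.     0.     0.     1.4]
 [  -0.    -0.3    1.  -142.6]
 [   0.     0.     0.     1. ]]
hose_rest []
rest_grip []
hanger_seat []
hanger []
socket []
socket_mouth []
```

View pics/st0.png

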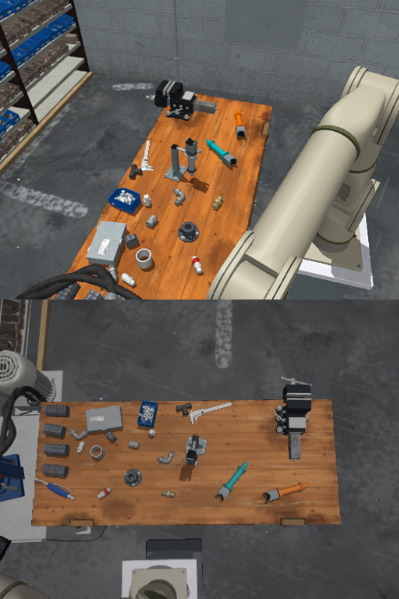

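The stacked view (side above, top below) shows the grey rest hanging on the hanger at about side (243,200) and top (245,198). The turquoise look-alike is at top (302,235) and side (283,195), and the orange one at top (355,250) and side (307,160). The socket is at side (241,294) and top (170,228). The hanging grey one fits the description, so I'll check it in one close crop.

```bash
python3 - <<'E'
from h import *
a=cv2.imread('pics/side0.png')[160:320,200:310]; b=cv2.imread('pics/top0.png')[165:255,145:275]
a=cv2.resize(a,None,fx=3.7,fy=3.7,interpolation=2)
b=cv2.resize(b,(385,int(90*385/130)),interpolation=2)
o=np.zeros((a.shape[0],a.shape[1]+385,3),np.uint8); o[:,:a.shape[1]]=a; o[:b.shape[0],a.shape[1]:]=b
cv2.imwrite('pics/crop1.png',o); print(o.shape)
np.set_printoptions(precision=1,suppress=True)
print('seat',tri([ray('side',(243,193)),ray('top',(246,202))]))
print('mouth',tri([ray('side',(240,291)),ray('top',(171,228))]))
for c in ['side','top']:
  for l in ['rest_grip','hanger_seat','socket_mouth','hose_rest']:
    print(c,l,[(np.array(r['at']),round(r['p'],2)) for r in pinpoint(c,l)])
E
```

```text
(592, 792, 3)
seat [ 569.4 -152.7  163.1]
mouth [506.7 109.   26.9]
side rest_grip [(array([294.3, 205.3]), 0.72), (array([244. , 188.2]), 0.63), (array([307.6, 163. ]), 0.47)]
side hanger_seat [(array([242.9, 193.2]), 0.6)]
side socket_mouth [(array([239.7, 291.3]), 0.89)]
side hose_rest [(array([242.6, 221.3]), 0.96), (array([302.1, 143.8]), 0.7), (array([240.8, 294.2]), 0.5)]
top rest_grip [(array([348.7, 249.9]), 0.71), (array([244.3, 198. ]), 0.54), (array([169.8, 185.6]), 0.49)]
top hanger_seat [(array([245.6, 201.7]), 0.74)]
top socket_mouth [(array([170.8, 227.9]), 0.58)]
top hose_rest [(array([316.3, 207.5]), 0.79), (array([394.2, 232.3]), 0.78), (array([249.9, 206.2]), 0.52)]
```

View pics/crop1.png

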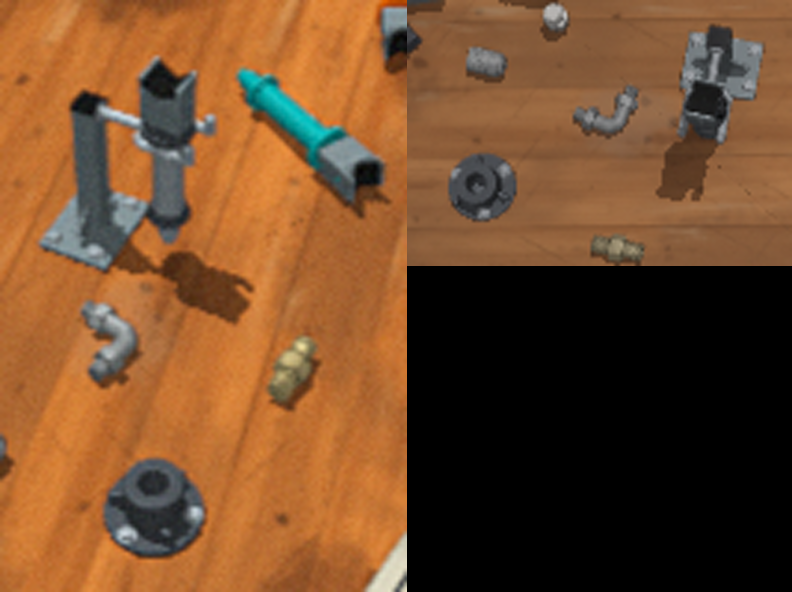

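The crop confirms it: the grey rest hangs in the yoke with the prongs toward the robot, and the socket is at top (170,228). Next I'll plan the approach to a viewing pose.

```bash
cat >> h.py <<'E'
def go(target,axis_y=None):
    "cm shift in tool axes to reach target (mm), degrees of rz to bring tool y along axis_y"
    T=tool(); d=T[:3,:3].T@(np.array(target,float)-T[:3,3])/10
    r=None
    if axis_y is not None:
        a=T[:3,:3].T@np.array([*axis_y,0.]); r=np.degrees(np.arctan2(a[1],a[0]))-90; r=(r+90)%180-90
    print('pos',np.round(T[:3,3],1),'shift cm',np.round(d,2),'rz',r)
E
python3 - <<'E'
from h import *
np.set_printoptions(precision=4,suppress=True)
print(tool()); go([430,260,240]); go([500,60,400])
E
```

```text
[[ -0.8997   0.4366  -0.     272.8404]
 [  0.4366   0.8997   0.0001 562.2983]
 [  0.       0.      -1.     241.2494]
 [  0.       0.       0.       1.    ]]
pos [272.8 562.3 241.2] shift cm [-27.34 -20.34   0.12] rz None
pos [272.8 562.3 241.2] shift cm [-42.37 -35.27 -15.88] rz None
```

Emit:
play_rows --deltas '[{"tx":-3,"ty":-2.4,"tz":0,"grip":1},{"tx":-3.1,"ty":-2.5},{"tx":-3.1,"ty":-2.5},{"tx":-3.1,"ty":-2.5},{"tx":-3.1,"ty":-2.5}]'

```text
validation failed for argument at $.de...
```

Emit:
play_rows --deltas '[{"tx":-3.1,"ty":-2.5},{"tx":-3.1,"ty":-2.5},{"tx":-3.1,"ty":-2.5},{"tx":-2,"ty":-2,"tz":-2},{"rz":-6,"tz":-3.5}]'

```text
validation failed for argument at $.de...
```

Emit:
play_rows --deltas '[{"rz":-6,"tz":-3.5},{"rz":-6,"tz":-3.5},{"rz":-6,"tz":-3.5},{"rz":-2},{}]'

```text
validation failed for argument at $.de...
```

```bash
python3 - <<'E'
from h import *
np.set_printoptions(precision=3,suppress=True)
print(tool()); print(get_state()['joint_pos']); go([480,110,400],(0,1)); go([540,-150,420],(0,1))
E
```

```text
[[ -0.9     0.437  -0.    272.84 ]
 [  0.437   0.9     0.    562.298]
 [  0.      0.     -1.    241.249]
 [  0.      0.      0.      1.   ]]
[-1.142  0.332 -0.065  1.46   0.022  1.35  -0.089]
pos [272.8 562.3 241.2] shift cm [-38.38 -31.65 -15.88] rz -25.886384412010443
pos [272.8 562.3 241.2] shift cm [-55.13 -52.42 -17.88] rz -25.886384412010443
```

Emit:
play_rows --deltas '[{"tx":-3,"ty":-2.4,"tz":0,"rx":0,"ry":0,"rz":0,"grip":1},{"tx":-3.1,"ty":-2.5,"tz":0,"rx":0,"ry":0,"rz":0,"grip":1},{"tx":-3.1,"ty":-2.5,"tz":0,"rx":0,"ry":0,"rz":0,"grip":1},{"tx":-3.1,"ty":-2.5,"tz":0,"rx":0,"ry":0,"rz":0,"grip":1},{"tx":-3.1,"ty":-2.5,"tz":0,"rx":0,"ry":0,"rz":0,"grip":1}]'

```text
clock: 1.87
position: [357.8, 381.7, 241.4]
ee_rot: [0.0, 0.224, 0.975, 0.0]
ft_force: [0.6, 1.2, 0.3]
grip_width: 87.0
grip_force: 0.0
```

Emit:
play_rows --deltas '[{"tx":-3.1,"ty":-2.5,"tz":0,"rx":0,"ry":0,"rz":-5,"grip":1},{"tx":-3.1,"ty":-2.2,"tz":-1.5,"rx":0,"ry":0,"rz":-5,"grip":1},{"tx":-2.5,"ty":-2,"tz":-2.5,"rx":0,"ry":0,"rz":-5,"grip":1},{"tx":-2,"ty":-2,"tz":-3,"rx":0,"ry":0,"rz":-5,"grip":1},{"tx":-1,"ty":-2,"tz":-3,"rx":0,"ry":0,"rz":-5.9,"grip":1}]'

```text
clock: 2.28
position: [438.9, 242.8, 342.3]
ee_rot: [-0.0, -0.001, 1.0, -0.0]
ft_force: [0.2, 0.4, 0.7]
grip_width: 87.2
grip_force: 0.0
```

Emit:
play_rows --deltas '[{"tx":0,"ty":-1,"tz":-3,"rx":0,"ry":0,"rz":0,"grip":1},{"tx":0,"ty":0,"tz":-2.5,"rx":0,"ry":0,"rz":0,"grip":1},{"tx":0,"ty":0,"tz":0,"rx":0,"ry":0,"rz":0,"grip":1}]'

```text
clock: 2.53
position: [439.0, 235.1, 401.7]
ee_rot: [0.003, 0.001, 1.0, 0.002]
ft_force: [-0.1, 1.5, 0.5]
grip_width: 86.7
grip_force: 0.0
```

```bash
python3 - <<'E'
from h import *
np.set_printoptions(precision=3,suppress=True)
go([480,110,400],(0,1)); go([540,-150,420],(0,1)); print(get_state()['joint_pos'])
im=capture('wrist'); cv2.imwrite('pics/w1.png',im)
for r in pinpoint('wrist','socket_mouth'): print(r, atz('wrist',r['at'],42))
for r in pinpoint('wrist','socket'): print(r, atz('wrist',r['at'],0))
E
```

```text
pos [439.  235.1 401.7] shift cm [ -4.12 -12.51   0.14] rz -0.08833736214789667
pos [439.  235.1 401.7] shift cm [-10.17 -38.49  -1.95] rz -0.08833736214789667
[-0.748  0.001  0.166  1.512 -0.001  1.62   0.987]
{'at': [191.7, 186.1], 'p': 0.73} [501.809 116.53   42.   ]
{'at': [68.0, 230.2], 'p': 0.16} [ 587.815 -122.949   42.   ]
{'at': [199.7, 181.2], 'p': 0.89} [502.885 122.107   0.   ]
```

View pics/w1.png

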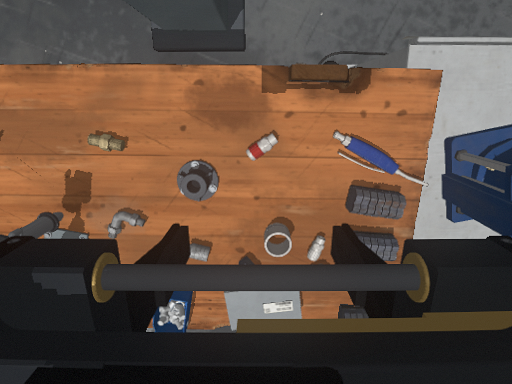

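The wrist view shows the socket at (197,182), the elbow at (125,220) and the rest's shoulder and hanger at the left edge around (45,225). Next I'll look at the socket from straight over it, then the rest.

Emit:
play_rows --deltas '[{"tx":0,"ty":-3,"tz":2,"rx":0,"ry":0,"rz":0,"grip":1},{"tx":0,"ty":-3.5,"tz":2,"rx":0,"ry":0,"rz":0,"grip":1},{"tx":0,"ty":-3.5,"tz":2,"rx":0,"ry":0,"rz":0,"grip":1},{"tx":0,"ty":-1.8,"tz":2,"rx":0,"ry":0,"rz":0,"grip":1},{"tx":0,"ty":0,"tz":0,"rx":0,"ry":0,"rz":0,"grip":1}]'

```text
clock: 3.1
position: [436.2, 112.7, 311.7]
ee_rot: [-0.003, 0.003, 1.0, -0.002]
ft_force: [0.8, 0.3, 0.2]
grip_width: 87.2
grip_force: 0.0
```

```bash
python3 - <<'E'
from h import *
np.set_printoptions(precision=3,suppress=True)
go([540,-150,420],(0,1))
T=tool();im=capture('wrist'); cv2.imwrite('pics/w2.png',im)
for r in pinpoint('wrist','socket_mouth'): print(r, atz('wrist',r['at'],42))
for r in pinpoint('wrist','socket'): print(r, atz('wrist',r['at'],0))
px=proj('wrist',[504,110,42])[0]; print(px)
x,y=map(int,px); cr=im[max(0,y-60):y+60,x-60:x+60]; cv2.imwrite('pics/w2c.png',cv2.resize(cr,None,fx=5,fy=5,interpolation=2)); print(x-60,max(0,y-60))
E
```

```text
pos [436.2 112.7 311.7] shift cm [-10.45 -26.25 -10.81] rz -0.2901018891551388
{'at': [264.2, 206.9], 'p': 0.85} [508.624 124.542  42.   ]
{'at': [264.2, 199.1], 'p': 0.96} [511.382 126.413   0.   ]
[253.705 203.313]
193 143
```

View pics/w2c.png

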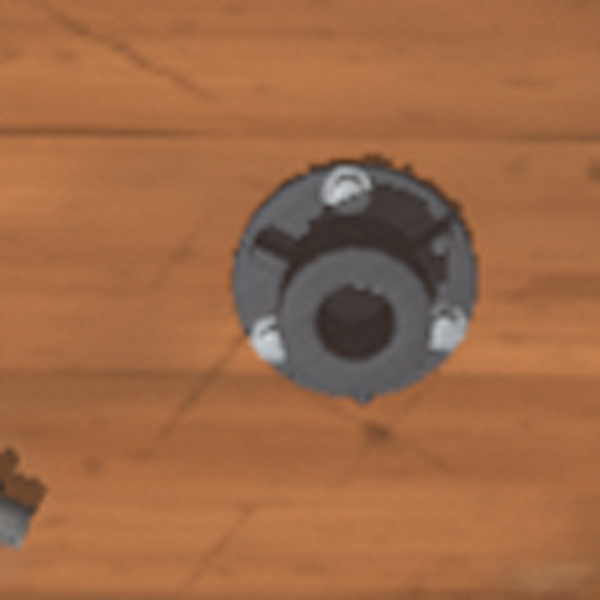

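Emit:
play_rows --deltas '[{"tx":-1.5,"ty":-3,"tz":-2,"rx":0,"ry":0,"rz":0,"grip":1},{"tx":-1.5,"ty":-3,"tz":-2,"rx":0,"ry":0,"rz":0,"grip":1},{"tx":-1.5,"ty":-3,"tz":-2,"rx":0,"ry":0,"rz":0,"grip":1},{"tx":-1.5,"ty":-3,"tz":-2,"rx":0,"ry":0,"rz":0,"grip":1},{"tx":-1.5,"ty":-3,"tz":-1,"rx":0,"ry":0,"rz":0,"grip":1}]'

```text
clock: 3.67
position: [514.1, -32.3, 409.2]
ee_rot: [0.002, -0.002, 1.0, 0.0]
ft_force: [1.3, -0.0, 0.4]
grip_width: 87.2
grip_force: 0.0
```

Emit:
play_rows --deltas '[{"tx":-1.5,"ty":-3.5,"tz":0,"rx":0,"ry":0,"rz":0,"grip":1},{"tx":-1.2,"ty":-3.5,"tz":-1,"rx":0,"ry":0,"rz":0,"grip":1},{"tx":0,"ty":-3.5,"tz":0,"rx":0,"ry":0,"rz":0,"grip":1},{"tx":0,"ty":-1,"tz":0,"rx":0,"ry":0,"rz":0,"grip":1},{"tx":0,"ty":0,"tz":0,"rx":0,"ry":0,"rz":0,"grip":1}]'

```text
clock: 4.08
position: [540.0, -149.8, 416.3]
ee_rot: [-0.0, 0.002, 1.0, -0.001]
ft_force: [0.3, -0.0, 0.3]
grip_width: 87.0
grip_force: 0.0
```

```bash
python3 - <<'E'
from h import *
np.set_printoptions(precision=3,suppress=True)
go([540,-150,420],(0,1))
im=capture('wrist'); cv2.imwrite('pics/w3.png',im)
for l,z in [('hanger_seat',156),('rest_grip',186),('hose_rest',20),('hanger',0)]:
  for r in pinpoint('wrist',l): print(l,r, atz('wrist',r['at'],z))
x,y=map(int,proj('wrist',[569,-153,200])[0]); print(x,y)
x0,y0=max(0,x-75),max(0,y-75)
cv2.imwrite('pics/w3c.png',cv2.resize(im[y0:y0+150,x0:x0+150],None,fx=4,fy=4,interpolation=2)); print(x0,y0)
E
```

```text
pos [ 540.  -149.8  416.3] shift cm [-0.   -0.02 -0.37] rz -0.19092272362868812
hanger_seat {'at': [258.0, 179.3], 'p': 0.6} [ 566.432 -147.441  156.   ]
rest_grip {'at': [256.2, 186.0], 'p': 0.82} [ 567.745 -148.881  186.   ]
rest_grip {'at': [184.2, 87.1], 'p': 0.77} [ 443.951 -235.654  186.   ]
rest_grip {'at': [63.8, 77.1], 'p': 0.74} [ 431.526 -381.288  186.   ]
rest_grip {'at': [259.0, 162.0], 'p': 0.73} [ 535.502 -145.256  186.   ]
rest_grip {'at': [346.7, 223.4], 'p': 0.72} [621.064 -23.932 186.   ]
rest_grip {'at': [436.8, 218.1], 'p': 0.32} [613.156 101.355 186.   ]
hose_rest {'at': [131.9, 157.1], 'p': 0.78} [ 560.059 -382.685   20.   ]
hose_rest {'at': [258.3, 162.8], 'p': 0.71} [ 570.321 -146.739   20.   ]
hanger {'at': [254.9, 181.0], 'p': 0.97} [ 610.869 -153.628    0.   ]
252 190
177 115
```

View pics/w3c.png

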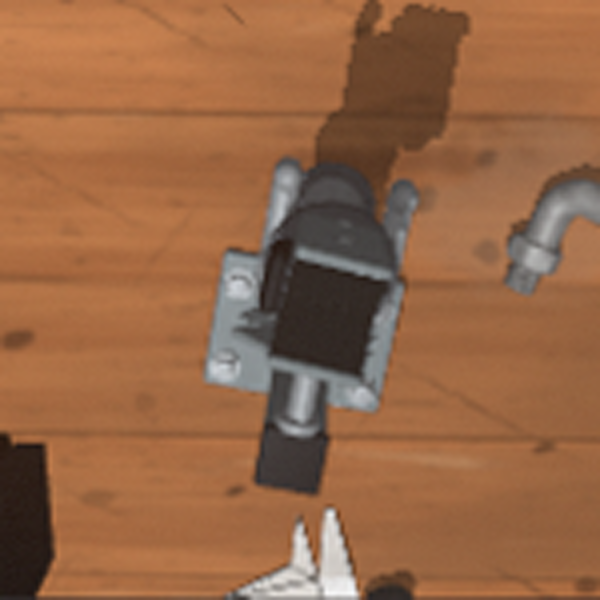

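The close crop shows the rest's grey head with its saddle at about (258,195) in the full frame. The upright is at (250,229), and the prong tips at (248,158) and (277,162) point toward the robot. So the hanger's +x yaw is about -11°. Attitude readings are noisy, so I'll average several.

```bash
cat >> h.py <<'E'
from scipy.spatial.transform import Rotation as R
_noisy=tool
def settle(n=6,cam='wrist'):
    "mean pose over n captures; makes ray/proj/go use it"
    ims=[];P=[];Q=[]
    for i in range(n):
        s=get_state();P.append(s['position']);q=s['ee_rot'];Q.append([q[1],q[2],q[3],q[0]])
        ims.append(capture(cam))
    T=np.eye(4);T[:3,3]=np.mean(P,0);T[:3,:3]=R.from_quat(Q).mean().as_matrix()
    globals()['tool']=lambda:T
    print('mean',np.round(T[:3,3],2),'std',np.round(np.std(P,0),2)); return ims,T
E
python3 - <<'E'
from h import *
np.set_printoptions(precision=3,suppress=True)
s=get_state();print(s['joint_pos'],s['clock'])
ims,T=settle(6);print(T[:3,:3])
im=np.mean(ims,0).astype(np.uint8)
for l,z in [('hanger_seat',156),('rest_grip',186),('hanger',0),('socket_mouth',42)]:
  for r in pinpoint('wrist',l): 
    if abs(r['at'][0]-256)<40 or 'mouth' in l: print(l,r, atz('wrist',r['at'],z))
for n,px in dict(upr=(177+292/4,115+455/4),tipL=(177+285/4,115+170/4),tipR=(177+400/4,115+190/4)).items(): print(n,atz('wrist',px,157 if n=='upr' else 163))
for n,px in dict(a=(300,250),b=(395,275),c=(358,378),d=(270,360)).items(): print(n,atz('wrist',(177+px[0]/4,115+px[1]/4),218))
print(get_calibration('wrist')['fx'])
E
```

```text
[-0.326  0.161  0.599  1.343 -0.091  1.665  1.833] 4.3333
mean [ 540.04 -146.13  416.27] std [0.16 0.55 0.04]
[[-1.    -0.002  0.   ]
 [-0.002  1.     0.   ]
 [-0.     0.    -1.   ]]
hanger_seat {'at': [256.5, 179.4], 'p': 0.6} [ 566.296 -149.746  156.   ]
rest_grip {'at': [254.1, 187.1], 'p': 0.88} [ 568.94  -152.606  186.   ]
hanger {'at': [253.1, 180.6], 'p': 0.66} [ 609.861 -158.154    0.   ]
socket_mouth {'at': [411.0, 132.2], 'p': 0.77} [509.933 119.954  42.   ]
socket_mouth {'at': [430.1, 215.9], 'p': 0.18} [667.503 181.389  42.   ]
upr [ 642.193 -159.507  157.   ]
tipL [ 533.586 -160.905  163.   ]
tipR [ 540.419 -121.527  163.   ]
a [ 547.618 -154.463  218.   ]
b [ 555.327 -125.839  218.   ]
c [ 588.499 -136.701  218.   ]
d [ 582.641 -163.907  218.   ]
293.1937494040105
```

Emit:
play_rows --deltas '[{"tx":-1.4,"ty":-0.15,"tz":1,"rx":0,"ry":0,"rz":0,"grip":1},{"tx":-1.4,"ty":-0.15,"tz":2,"rx":0,"ry":0,"rz":0,"grip":1},{"tx":0,"ty":0,"tz":2,"rx":0,"ry":0,"rz":7,"grip":1},{"tx":0,"ty":0,"tz":2,"rx":0,"ry":0,"rz":7,"grip":1},{"tx":0,"ty":0,"tz":1,"rx":0,"ry":0,"rz":7,"grip":1}]'

```text
clock: 5.25
position: [567.3, -150.4, 333.6]
ee_rot: [-0.001, 0.185, 0.983, -0.0]
ft_force: [-0.4, 0.7, 0.6]
grip_width: 87.4
grip_force: 0.0
```

Emit:
play_rows --deltas '[{"tx":0,"ty":0,"tz":0,"rx":0,"ry":0,"rz":7,"grip":1},{"tx":0,"ty":0,"tz":0,"rx":0,"ry":0,"rz":7,"grip":1},{"tx":0,"ty":0,"tz":0,"rx":0,"ry":0,"rz":7,"grip":1},{"tx":0,"ty":0,"tz":0,"rx":0,"ry":0,"rz":7,"grip":1},{"tx":0,"ty":0,"tz":0,"rx":0,"ry":0,"rz":7,"grip":1}]'

```text
clock: 5.67
position: [567.8, -150.5, 336.2]
ee_rot: [-0.0, 0.472, 0.882, 0.0]
ft_force: [-0.3, -0.3, 0.2]
grip_width: 87.2
grip_force: 0.0
```

Emit:
play_rows --deltas '[{"tx":0,"ty":0,"tz":0,"rx":0,"ry":0,"rz":7,"grip":1},{"tx":0,"ty":0,"tz":0,"rx":0,"ry":0,"rz":7,"grip":1},{"tx":0,"ty":0,"tz":0,"rx":0,"ry":0,"rz":7,"grip":1},{"tx":0,"ty":0,"tz":0,"rx":0,"ry":0,"rz":7,"grip":1},{"tx":0,"ty":0,"tz":0,"rx":0,"ry":0,"rz":7,"grip":1}]'

```text
clock: 6.08
position: [567.8, -150.5, 336.2]
ee_rot: [-0.0, 0.715, 0.699, 0.0]
ft_force: [0.3, -0.7, -0.2]
grip_width: 87.1
grip_force: 0.0
```

Emit:
play_rows --deltas '[{"tx":0,"ty":0,"tz":0,"rx":0,"ry":0,"rz":7,"grip":1},{"tx":0,"ty":0,"tz":0,"rx":0,"ry":0,"rz":5,"grip":1},{"tx":0,"ty":0,"tz":0,"rx":0,"ry":0,"rz":0,"grip":1},{"tx":0,"ty":0,"tz":0,"rx":0,"ry":0,"rz":0,"grip":1}]'

```text
clock: 6.42
position: [567.8, -150.4, 336.2]
ee_rot: [-0.0, 0.782, 0.624, -0.0]
ft_force: [-0.2, -0.3, -0.7]
grip_width: 86.9
grip_force: 0.0
```

```bash
python3 - <<'E'
from h import *
np.set_printoptions(precision=3,suppress=True)
ims,T=settle(6);print(T[:3,:3]);s=get_state();print(s['joint_pos'],s['clock'])
go([568,-149,300],(.974,-.225))
for l,z in [('hanger_seat',156),('rest_grip',186),('hanger',0),('socket_mouth',42)]:
  for r in pinpoint('wrist',l): print(l,r, atz('wrist',r['at'],z))
im=ims[-1]; print(proj('wrist',[568,-149,218]))
cv2.imwrite('pics/w4.png',cv2.resize(im,None,fx=1.5,fy=1.5))
E
```

```text
mean [ 567.79 -150.49  336.21] std [0.01 0.04 0.02]
[[ 0.222  0.975  0.   ]
 [ 0.975 -0.222  0.   ]
 [ 0.    -0.    -1.   ]]
[-0.488  0.267  0.838  1.445 -0.197  1.517  0.117] 6.7167
pos [ 567.8 -150.5  336.2] shift cm [ 0.15 -0.01  3.62] rz 0.16660358196294567
rest_grip {'at': [262.7, 184.1], 'p': 0.9} [ 570.994 -151.236  186.   ]
rest_grip {'at': [199.1, 248.6], 'p': 0.65} [ 485.495 -208.339  186.   ]
rest_grip {'at': [222.6, 343.5], 'p': 0.53} [ 476.304 -342.859  186.   ]
hanger {'at': [289.7, 153.2], 'p': 0.89} [ 615.809 -160.844    0.   ]
[[259.302 191.819]]
```

View pics/w4.png

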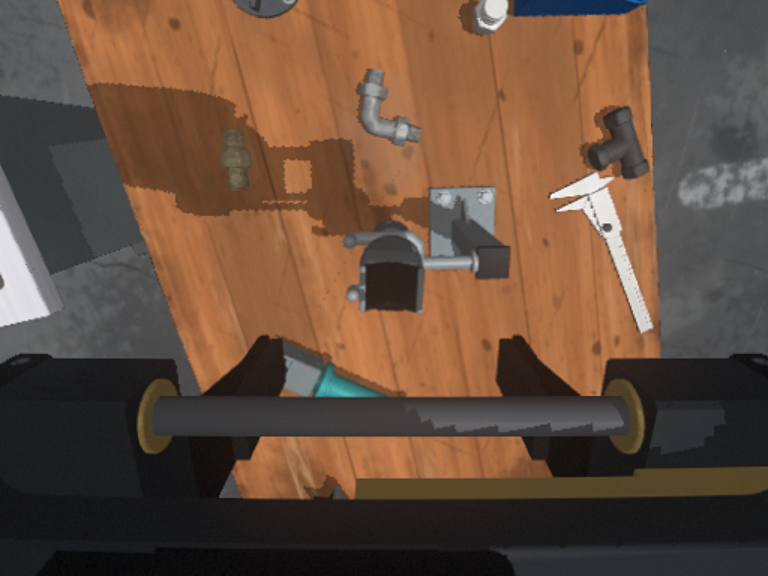

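The view confirms the grey head at (393,287) in the 1.5x picture, squarely between the fingers, with the upright at (492,262) and clear of them. Descending onto the cheeks.

Emit:
play_rows --deltas '[{"tx":0.2,"ty":0.18,"tz":3,"rx":0,"ry":0,"rz":2,"grip":1},{"tx":0,"ty":0,"tz":3,"rx":0,"ry":0,"rz":0,"grip":1},{"tx":0,"ty":0,"tz":3,"rx":0,"ry":0,"rz":0,"grip":1},{"tx":0,"ty":0,"tz":2,"rx":0,"ry":0,"rz":0,"grip":1},{"tx":0,"ty":0,"tz":1.5,"rx":0,"ry":0,"rz":0,"grip":1}]'

```text
clock: 7.33
position: [569.2, -148.6, 209.0]
ee_rot: [-0.001, 0.793, 0.609, -0.001]
ft_force: [0.1, 0.0, -0.1]
grip_width: 87.1
grip_force: 0.0
```

Emit:
play_rows --deltas '[{"tx":0,"ty":0,"tz":1.5,"rx":0,"ry":0,"rz":0,"grip":1},{"tx":0,"ty":0,"tz":1,"rx":0,"ry":0,"rz":0,"grip":1},{"tx":0,"ty":0,"tz":0,"rx":0,"ry":0,"rz":0,"grip":1},{"tx":0,"ty":0,"tz":0,"rx":0,"ry":0,"rz":0,"grip":1}]'

```text
clock: 7.67
position: [570.0, -149.0, 186.4]
ee_rot: [-0.0, 0.793, 0.609, -0.0]
ft_force: [-0.0, 0.0, 0.4]
grip_width: 87.3
grip_force: 0.0
```

Emit:
play_rows --deltas '[{"tx":0,"ty":0,"tz":0,"rx":0,"ry":0,"rz":0,"grip":-0.1},{"tx":0,"ty":0,"tz":0,"rx":0,"ry":0,"rz":0,"grip":-0.3},{"tx":0,"ty":0,"tz":0,"rx":0,"ry":0,"rz":0,"grip":-0.3},{"tx":0,"ty":0,"tz":0,"rx":0,"ry":0,"rz":0,"grip":-0.3},{"tx":0,"ty":0,"tz":0,"rx":0,"ry":0,"rz":0,"grip":-0.3}]' --squeeze 35

```text
clock: 8.08
position: [570.2, -149.0, 186.6]
ee_rot: [0.0, 0.793, 0.609, 0.0]
ft_force: [-0.2, -0.2, 0.9]
grip_width: 61.4
grip_force: 0.0
```

Emit:
play_rows --deltas '[{"tx":0,"ty":0,"tz":0,"rx":0,"ry":0,"rz":0,"grip":-1},{"tx":0,"ty":0,"tz":0,"rx":0,"ry":0,"rz":0,"grip":-1},{"tx":0,"ty":0,"tz":0,"rx":0,"ry":0,"rz":0,"grip":-1},{"tx":0,"ty":0,"tz":0,"rx":0,"ry":0,"rz":0,"grip":-1},{"tx":0,"ty":0,"tz":0,"rx":0,"ry":0,"rz":0,"grip":-1}]' --squeeze 35

```text
clock: 8.5
position: [569.8, -148.9, 186.2]
ee_rot: [-0.0, 0.793, 0.609, -0.0]
ft_force: [-2.5, 1.4, 2.3]
grip_width: 39.8
grip_force: 35.0
```

Emit:
play_rows --deltas '[{"tx":0,"ty":0,"tz":0,"rx":0,"ry":0,"rz":0,"grip":-1},{"tx":0,"ty":0,"tz":-0.5,"rx":0,"ry":0,"rz":0,"grip":-1},{"tx":0,"ty":0,"tz":-1,"rx":0,"ry":0,"rz":0,"grip":-1}]'

```text
clock: 8.75
position: [568.9, -148.6, 199.9]
ee_rot: [-0.001, 0.793, 0.609, -0.001]
ft_force: [-1.0, 1.7, -7.3]
grip_width: 40.0
grip_force: 35.0
```

Grasped: opening 40 mm, lift load about 7 N. Now raising it, then out along the prongs.

Emit:
play_rows --deltas '[{"tx":0,"ty":0,"tz":-1.5,"rx":0,"ry":0,"rz":0,"grip":-1},{"tx":0,"ty":0,"tz":-1.5,"rx":0,"ry":0,"rz":0,"grip":-1},{"tx":0,"ty":-1,"tz":-1,"rx":0,"ry":0,"rz":0,"grip":-1},{"tx":0,"ty":-1.5,"tz":0,"rx":0,"ry":0,"rz":0,"grip":-1},{"tx":0,"ty":-1.5,"tz":0,"rx":0,"ry":0,"rz":0,"grip":-1}]'

```text
clock: 9.17
position: [531.0, -138.9, 241.8]
ee_rot: [0.0, 0.793, 0.609, -0.0]
ft_force: [-0.2, 0.1, -8.4]
grip_width: 39.8
grip_force: 35.0
```

Emit:
play_rows --deltas '[{"tx":0,"ty":-1.5,"tz":0,"rx":0,"ry":0,"rz":0,"grip":-1},{"tx":0,"ty":-1.5,"tz":0,"rx":0,"ry":0,"rz":0,"grip":-1},{"tx":0,"ty":-1.5,"tz":0,"rx":0,"ry":0,"rz":0,"grip":-1},{"tx":0,"ty":-1,"tz":0,"rx":0,"ry":0,"rz":0,"grip":-1},{"tx":0,"ty":-0.5,"tz":0,"rx":0,"ry":0,"rz":0,"grip":-1}]'

```text
clock: 9.58
position: [472.0, -123.0, 241.3]
ee_rot: [-0.001, 0.793, 0.609, 0.0]
ft_force: [1.1, 0.2, -7.6]
grip_width: 40.0
grip_force: 35.0
```

```bash
python3 - <<'E'
from h import *
np.set_printoptions(precision=3,suppress=True)
ims,T=settle(4);print(T[:3,:3]);s=get_state();print(s['joint_pos'],s['clock'],s['grip_width'],s['ft_force'])
go([507,113,260])
for l,z in [('socket_mouth',42),('socket',0)]:
  for r in pinpoint('wrist',l): print(l,r, atz('wrist',r['at'],z))
E
```

```text
mean [ 472.63 -123.01  241.42] std [0.66 0.03 0.09]
[[ 0.259  0.966  0.   ]
 [ 0.966 -0.259  0.001]
 [ 0.001 -0.    -1.   ]]
[-0.643  0.     0.818  1.844 -0.001  1.297 -0.086] 9.7833 39.81355660973107 [ 0.062 -0.18  -7.943]
pos [ 472.6 -123.   241.4] shift cm [23.69 -2.79 -1.83] rz None
```

Emit:
play_rows --deltas '[{"tx":2,"ty":-0.4,"tz":-0.5,"rx":0,"ry":0,"rz":0,"grip":-1},{"tx":3,"ty":-0.6,"tz":-0.5,"rx":0,"ry":0,"rz":0,"grip":-1},{"tx":3,"ty":-0.6,"tz":-0.5,"rx":0,"ry":0,"rz":0,"grip":-1},{"tx":3,"ty":-0.6,"tz":0,"rx":0,"ry":0,"rz":0,"grip":-1},{"tx":2,"ty":-0.4,"tz":0,"rx":0,"ry":0,"rz":0,"grip":-1}]'

```text
clock: 10.3
position: [482.4, 12.5, 256.3]
ee_rot: [-0.0, 0.793, 0.61, 0.0]
ft_force: [-1.1, -0.6, -8.2]
grip_width: 39.9
grip_force: 35.0
```

Emit:
play_rows --deltas '[{"tx":0.5,"ty":-0.2,"tz":0,"rx":0,"ry":0,"rz":0,"grip":-1},{"tx":0,"ty":0,"tz":0,"rx":0,"ry":0,"rz":0,"grip":-1},{"tx":0,"ty":0,"tz":0,"rx":0,"ry":0,"rz":0,"grip":-1},{"tx":0,"ty":0,"tz":0,"rx":0,"ry":0,"rz":0,"grip":-1},{"tx":0,"ty":0,"tz":0,"rx":0,"ry":0,"rz":0,"grip":-1}]'

```text
clock: 10.72
position: [481.4, 13.2, 256.2]
ee_rot: [0.0, 0.794, 0.608, -0.0]
ft_force: [-0.1, -0.0, -8.6]
grip_width: 39.8
grip_force: 35.0
```

```bash
python3 - <<'E'
from h import *
np.set_printoptions(precision=3,suppress=True)
ims,T=settle(6);s=get_state();print(s['joint_pos'],s['clock'],s['grip_width'],s['ft_force'])
for l,z in [('socket_mouth',42),('socket',0)]:
  for r in pinpoint('wrist',l): print(l,r, atz('wrist',r['at'],z))
im=ims[-1]; cv2.imwrite('pics/w5.png',im)
S=capture('side');Tp=capture('top');cv2.imwrite('pics/s5.png',S);cv2.imwrite('pics/t5.png',Tp)
for c in('side','top'):
  for l in ('socket_mouth','hose_rest','rest_grip'):
    for r in pinpoint(c,l)[:3]: print(c,l,r)
p=np.vstack([T[:3,3],T[:3,3]-[0,0,166]]);print('expected grip,origin side/top',proj('side',p),proj('top',p))
cs=S[180:330,170:320]; o=np.hstack([cv2.resize(im,(512,384)),cv2.resize(cs,(288,288)).__class__ and cv2.copyMakeBorder(cv2.resize(cs,(288,288)),0,96,0,0,0)])
cv2.imwrite('pics/o5.png',o)
E
```

```text
mean [481.32  13.69 256.25] std [0.03 0.35 0.02]
[-0.787 -0.029  0.66   1.834  0.018  1.33  -0.393] 11.0167 39.91409035581479 [ 0.787 -0.987 -7.674]
socket_mouth {'at': [257.1, 79.9], 'p': 0.75} [506.   116.77  42.  ]
socket {'at': [259.9, 84.5], 'p': 0.79} [508.316 113.258   0.   ]
side socket_mouth {'at': [239.4, 291.4], 'p': 0.71}
side socket_mouth {'at': [226.9, 255.2], 'p': 0.49}
side socket_mouth {'at': [259.4, 249.7], 'p': 0.38}
side hose_rest {'at': [256.2, 251.9], 'p': 0.98}
side hose_rest {'at': [305.6, 144.2], 'p': 0.79}
side hose_rest {'at': [278.9, 263.5], 'p': 0.34}
side rest_grip {'at': [261.1, 215.0], 'p': 0.54}
side rest_grip {'at': [305.2, 165.5], 'p': 0.53}
side rest_grip {'at': [294.0, 202.1], 'p': 0.4}
top hose_rest {'at': [394.3, 233.0], 'p': 0.62}
top hose_rest {'at': [215.8, 249.5], 'p': 0.62}
top hose_rest {'at': [316.2, 207.3], 'p': 0.59}
top rest_grip {'at': [287.9, 244.8], 'p': 0.72}
top rest_grip {'at': [172.0, 185.6], 'p': 0.66}
top rest_grip {'at': [348.8, 249.3], 'p': 0.64}
expected grip,origin side/top [[259.287 214.743]
 [258.496 254.22 ]] [[186.983 226.924]
 [195.853 231.879]]
```

View pics/o5.png

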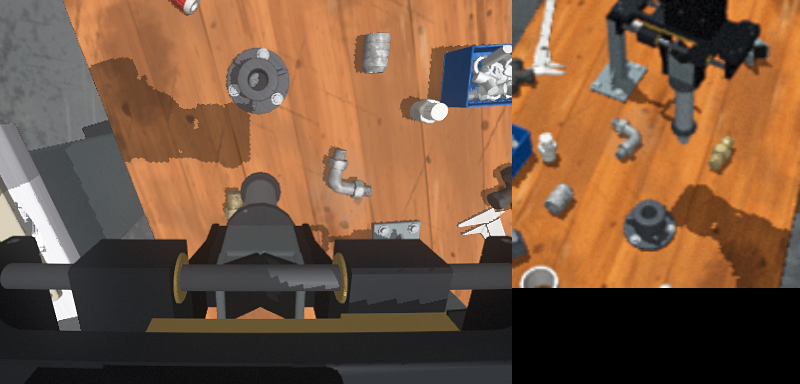

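The wrist view shows the mouth at about (258,78) and the held rest's shoulder ring at (262,190). The side crop shows the rest vertical. I'll refine both with sub-pixel fits.

```bash
python3 - <<'E'
from h import *
np.set_printoptions(precision=2,suppress=True)
ims,T=settle(4)
def P(t): return T[:3,3]+T[:3,:3]@np.array(t,float)
g=cv2.cvtColor(np.mean(ims,0).astype(np.uint8),cv2.COLOR_BGR2GRAY)
cv2.imwrite('pics/g6.png',g)
# dark hole
c=g[55:105,230:285]; 
for th in (45,55,65):
    m=(c<th).astype(np.uint8); n,_,st,ce=cv2.connectedComponentsWithStats(m)
    for i in range(1,n):
        if st[i,4]>40: print(th,st[i],ce[i]+[230,55],atz('wrist',ce[i]+[230,55],42))
# predicted ring of shoulder / spigot / mouth
a=np.linspace(0,2*np.pi,24)
ring=lambda z,r:proj('wrist',[P([r*np.cos(t),r*np.sin(t),z]) for t in a])
for z,r in((126,20),(132,20),(166,6)):
    q=ring(z,r);print(z,r,q.min(0),q.max(0))
for r in silhouettes('wrist','hose_rest')[:2]:
    ys,xs=np.nonzero(r['region']);print(r['p'],xs.min(),xs.max(),ys.min(),ys.max()); 
    for y in range(ys.min(),ys.min()+30,4): v=xs[ys==y];print(y,v.min(),v.max())
o=cv2.imread('pics/w5.png'); 
for z,r in((126,20),(132,20)): cv2.polylines(o,[ring(z,r).round().astype(int)],1,(0,255,0),1)
mr=proj('wrist',[[506+11.2*np.cos(t),116.8+11.2*np.sin(t),42] for t in a]);cv2.polylines(o,[mr.round().astype(int)],1,(0,255,255),1)
cv2.imwrite('pics/o6.png',cv2.resize(o[40:240,190:330],None,fx=3,fy=3,interpolation=2))
E
```

```text
mean [481.25  14.56 256.23] std [0.01 0.01 0.  ]
65 [18 14 20 14 69] [258.32  73.65] [508.87 123.82  42.  ]
126 20 [238.72 170.54] [280.3  210.29]
132 20 [239.15 169.12] [279.9  208.15]
166 6 [254.11 174.81] [265.1  185.42]
0.8 217 304 173 318
173 255 263
177 248 273
181 244 277
185 242 279
189 241 280
193 241 280
197 242 279
201 243 278
0.5 328 371 150 199
150 336 342
154 334 344
158 331 343
162 328 346
166 328 346
170 329 344
174 328 341
178 328 340
```

View pics/o6.png

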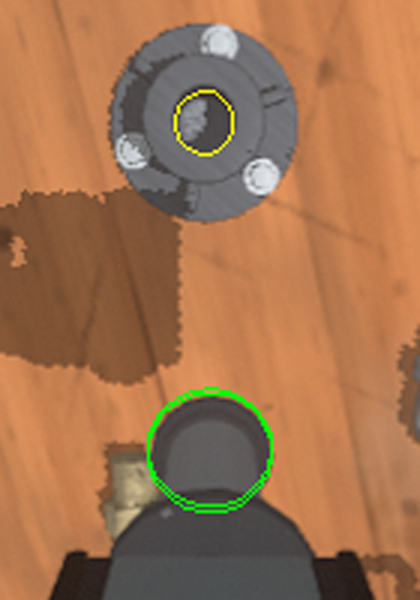

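The overlay shows the mouth fitted at (506,117). The held rest's shoulder sits about 2 mm toward -tool x and 0.8 mm toward +y of nominal, so I'll correct by that and move over the socket.

Emit:
play_rows --deltas '[{"tx":2,"ty":-0.06,"tz":0,"rx":0,"ry":0,"rz":0,"grip":-1},{"tx":2.5,"ty":-0.09,"tz":0,"rx":0,"ry":0,"rz":0,"grip":-1},{"tx":2.5,"ty":-0.09,"tz":0,"rx":0,"ry":0,"rz":0,"grip":-1},{"tx":2,"ty":-0.09,"tz":0.5,"rx":0,"ry":0,"rz":0,"grip":-1},{"tx":1.2,"ty":0,"tz":1,"rx":0,"ry":0,"rz":0,"grip":-1}]'

```text
clock: 12.18
position: [505.1, 117.0, 241.7]
ee_rot: [-0.0, 0.792, 0.61, 0.001]
ft_force: [0.2, -0.9, -8.5]
grip_width: 39.9
grip_force: 35.0
```

Emit:
play_rows --deltas '[{"tx":0.5,"ty":0,"tz":1,"rx":0,"ry":0,"rz":0,"grip":-1},{"tx":0,"ty":0,"tz":0,"rx":0,"ry":0,"rz":0,"grip":-1},{"tx":0,"ty":0,"tz":0,"rx":0,"ry":0,"rz":0,"grip":-1},{"tx":0,"ty":0,"tz":0,"rx":0,"ry":0,"rz":0,"grip":-1},{"tx":0,"ty":0,"tz":0,"rx":0,"ry":0,"rz":0,"grip":-1}]'

```text
clock: 12.6
position: [506.0, 117.5, 231.8]
ee_rot: [0.0, 0.794, 0.608, 0.0]
ft_force: [0.5, 0.4, -7.7]
grip_width: 40.0
grip_force: 35.0
```

```bash
python3 - <<'E'
from h import *
np.set_printoptions(precision=2,suppress=True)
ims,T=settle(5)
t=T[:3,3]; print('tip z',t[2]-166, get_state()['ft_force'],get_state()['clock'])
a=np.linspace(0,2*np.pi,24)
out=[]
for cam,im in (('wrist',ims[-1]),('side',capture('side')),('top',capture('top'))):
    o=cv2.resize(im,None,fx=4,fy=4,interpolation=2)
    def ring(c,r,col): 
        q=proj(cam,[[c[0]+r*np.cos(k),c[1]+r*np.sin(k),c[2]] for k in a])*4+1.5
        cv2.polylines(o,[q.round().astype(int)],1,col,1)
    m=np.array([506,116.8,42]); rr=t-T[:3,:3]@np.array([2,-.8,0])
    ring(m,24,(0,255,255)); ring([*rr[:2],t[2]-166],6,(0,255,0)); ring([*rr[:2],t[2]-132],20,(255,255,0))
    x,y=(proj(cam,[506,116.8,60])[0]*4).astype(int); x0,y0=max(0,x-130),max(0,y-200)
    w=o[y0:y0+400,x0:x0+260]; out.append(cv2.copyMakeBorder(w,0,400-w.shape[0],0,260-w.shape[1],0))
cv2.imwrite('pics/o7.png',np.hstack(out))
E
```

```text
mean [505.95 117.95 231.74] std [0.05 0.32 0.07]
tip z 65.73989531563643 [-0.29 -0.64 -6.74] 12.85
```

View pics/o7.png

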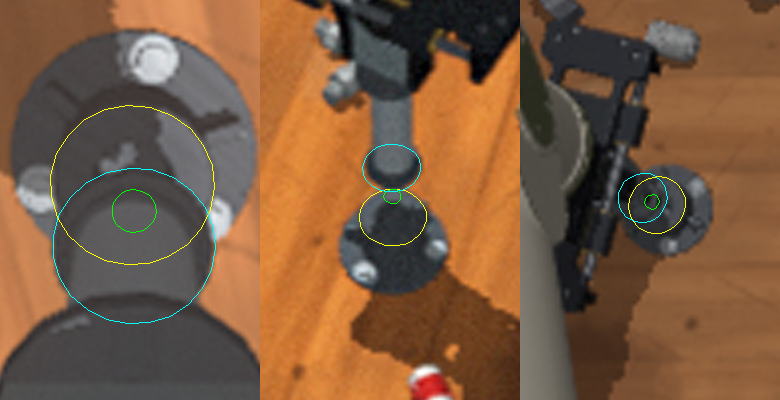

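The rings agree in wrist and top views. In side view the tip sits straight above the mouth. Descending with force checks.

Emit:
play_rows --deltas '[{"tx":0,"ty":0,"tz":1,"rx":0,"ry":0,"rz":0,"grip":-1},{"tx":0,"ty":0,"tz":1,"rx":0,"ry":0,"rz":0,"grip":-1},{"tx":0,"ty":0,"tz":0.8,"rx":0,"ry":0,"rz":0,"grip":-1},{"tx":0,"ty":0,"tz":0,"rx":0,"ry":0,"rz":0,"grip":-1}]'

```text
clock: 13.28
position: [505.1, 118.9, 201.0]
ee_rot: [-0.0, 0.793, 0.609, -0.001]
ft_force: [1.5, 1.7, -8.0]
grip_width: 40.0
grip_force: 35.0
```

Emit:
play_rows --deltas '[{"tx":0,"ty":0,"tz":0.5,"rx":0,"ry":0,"rz":0,"grip":-1},{"tx":0,"ty":0,"tz":0.3,"rx":0,"ry":0,"rz":0,"grip":-1},{"tx":0,"ty":0,"tz":0,"rx":0,"ry":0,"rz":0,"grip":-1},{"tx":0,"ty":0,"tz":0,"rx":0,"ry":0,"rz":0,"grip":-1}]'

```text
clock: 13.62
position: [505.8, 119.1, 195.2]
ee_rot: [-0.0, 0.793, 0.609, 0.0]
ft_force: [1.2, 1.1, -9.2]
grip_width: 39.5
grip_force: 35.0
```

Emit:
play_rows --deltas '[{"tx":0,"ty":0,"tz":0.4,"rx":0,"ry":0,"rz":0,"grip":-1},{"tx":0,"ty":0,"tz":0.4,"rx":0,"ry":0,"rz":0,"grip":-1},{"tx":0,"ty":0,"tz":0.4,"rx":0,"ry":0,"rz":0,"grip":-1},{"tx":0,"ty":0,"tz":0,"rx":0,"ry":0,"rz":0,"grip":-1}]'

```text
clock: 13.95
position: [505.7, 119.1, 182.5]
ee_rot: [-0.0, 0.793, 0.609, 0.0]
ft_force: [2.9, 3.4, -10.2]
grip_width: 39.8
grip_force: 35.0
```

Emit:
play_rows --deltas '[{"tx":0,"ty":0,"tz":0.4,"rx":0,"ry":0,"rz":0,"grip":-1},{"tx":0,"ty":0,"tz":0.3,"rx":0,"ry":0,"rz":0,"grip":-1},{"tx":0,"ty":0,"tz":0.2,"rx":0,"ry":0,"rz":0,"grip":-1},{"tx":0,"ty":0,"tz":0,"rx":0,"ry":0,"rz":0,"grip":-1}]'

```text
clock: 14.28
position: [505.9, 119.0, 174.4]
ee_rot: [-0.0, 0.793, 0.609, 0.0]
ft_force: [0.9, 2.7, -2.2]
grip_width: 39.9
grip_force: 35.0
```

Emit:
play_rows --deltas '[{"tx":0,"ty":0,"tz":0.1,"rx":0,"ry":0,"rz":0,"grip":-1},{"tx":0,"ty":0,"tz":0,"rx":0,"ry":0,"rz":0,"grip":-1},{"tx":0,"ty":0,"tz":0,"rx":0,"ry":0,"rz":0,"grip":-1},{"tx":0,"ty":0,"tz":0,"rx":0,"ry":0,"rz":0,"grip":-1}]'

```text
clock: 14.62
position: [506.0, 119.0, 174.2]
ee_rot: [-0.0, 0.793, 0.609, 0.001]
ft_force: [-2.6, 2.7, 6.1]
grip_width: 40.2
grip_force: 35.0
```

```bash
python3 - <<'E'
from h import *
np.set_printoptions(precision=2,suppress=True)
ims,T=settle(3);s=get_state();print(s['ft_force'],s['ft_torque'],s['joint_pos'],s['clock'])
E
```

```text
mean [505.97 119.04 174.22] std [0.01 0.01 0.01]
[-2.06  2.53  5.71] [ 0.94  0.78 -0.03] [-0.85  0.16  0.59  1.85 -0.1   1.16 -0.49] 14.7667
```

Seated: z stops at 174.2 with reaction force. Now releasing and turning 90° in place, with about 16 mm clearance round the block.

Emit:
play_rows --deltas '[{"tx":0,"ty":0,"tz":0,"rx":0,"ry":0,"rz":0,"grip":1},{"tx":0,"ty":0,"tz":0,"rx":0,"ry":0,"rz":0,"grip":1},{"tx":0,"ty":0,"tz":0,"rx":0,"ry":0,"rz":0,"grip":1},{"tx":0,"ty":0,"tz":0,"rx":0,"ry":0,"rz":0,"grip":1},{"tx":0,"ty":0,"tz":0,"rx":0,"ry":0,"rz":0,"grip":1}]'

```text
clock: 15.18
position: [505.8, 118.5, 173.2]
ee_rot: [0.0, 0.793, 0.609, -0.0]
ft_force: [-0.2, 0.1, -0.2]
grip_width: 65.2
grip_force: 0.0
```

Emit:
play_rows --deltas '[{"tx":-0.1,"ty":0,"tz":0,"rx":0,"ry":0,"rz":0,"grip":1},{"tx":-0.1,"ty":0,"tz":0,"rx":0,"ry":0,"rz":0,"grip":1},{"tx":0,"ty":0,"tz":0,"rx":0,"ry":0,"rz":0,"grip":1},{"tx":0,"ty":0,"tz":0,"rx":0,"ry":0,"rz":0,"grip":1},{"tx":0,"ty":0,"tz":0,"rx":0,"ry":0,"rz":0,"grip":1}]'

```text
clock: 15.6
position: [505.2, 116.8, 173.2]
ee_rot: [-0.0, 0.793, 0.609, 0.0]
ft_force: [0.2, 0.0, -0.3]
grip_width: 86.3
grip_force: 0.0
```

```bash
python3 - <<'E'
from h import *
np.set_printoptions(precision=2,suppress=True)
ims,T=settle(2);s=get_state();print(s['ft_force'],s['grip_width'],s['clock'])
p=[[505.5,117.1,174],[505.5,117.1,8]]
for c in('side','top'):
  im=capture(c)
  print(c,proj(c,p).round(1).tolist())
  for l in ('rest_grip','hose_rest'): print(l,[(r['at'],r['p']) for r in pinpoint(c,l) ])
E
```

```text
mean [505.21 116.84 173.22] std [0.01 0.01 0.  ]
[ 0.43  0.29 -0.15] 87.0017136893163 15.7
side [[240.4, 261.8], [241.3, 297.4]]
rest_grip [([306.8, 164.3], 0.56), ([292.3, 205.4], 0.49)]
hose_rest [([263.7, 179.1], 0.89), ([238.2, 290.4], 0.77), ([253.1, 341.5], 0.34)]
top [[158.0, 222.5], [169.6, 227.6]]
rest_grip [([286.5, 247.7], 0.61), ([157.7, 220.8], 0.37)]
hose_rest [([314.4, 209.5], 0.83), ([394.0, 235.8], 0.58), ([174.7, 225.4], 0.51), ([158.5, 219.9], 0.35)]
```

Emit:
play_rows --deltas '[{"tx":0,"ty":0,"tz":0,"rx":0,"ry":0,"rz":-7,"grip":1},{"tx":0,"ty":0,"tz":0,"rx":0,"ry":0,"rz":-7,"grip":1},{"tx":0,"ty":0,"tz":0,"rx":0,"ry":0,"rz":-7,"grip":1},{"tx":0,"ty":0,"tz":0,"rx":0,"ry":0,"rz":-7,"grip":1},{"tx":0,"ty":0,"tz":0,"rx":0,"ry":0,"rz":-7,"grip":1}]'

```text
clock: 16.42
position: [505.2, 116.9, 173.2]
ee_rot: [-0.0, 0.571, 0.821, 0.0]
ft_force: [0.3, -0.2, -0.3]
grip_width: 87.1
grip_force: 0.0
```

Emit:
play_rows --deltas '[{"tx":0,"ty":0,"tz":0,"rx":0,"ry":0,"rz":-7,"grip":1},{"tx":0,"ty":0,"tz":0,"rx":0,"ry":0,"rz":-7,"grip":1},{"tx":0,"ty":0,"tz":0,"rx":0,"ry":0,"rz":-7,"grip":1},{"tx":0,"ty":0,"tz":0,"rx":0,"ry":0,"rz":-7,"grip":1},{"tx":0,"ty":0,"tz":0,"rx":0,"ry":0,"rz":-7,"grip":1}]'

```text
clock: 16.83
position: [505.2, 116.8, 173.2]
ee_rot: [0.0, 0.298, 0.955, 0.0]
ft_force: [0.4, -1.3, -0.1]
grip_width: 87.0
grip_force: 0.0
```

Emit:
play_rows --deltas '[{"tx":0,"ty":0,"tz":0,"rx":0,"ry":0,"rz":-7,"grip":1},{"tx":0,"ty":0,"tz":0,"rx":0,"ry":0,"rz":-7,"grip":1},{"tx":0,"ty":0,"tz":0,"rx":0,"ry":0,"rz":-6,"grip":1},{"tx":0,"ty":0,"tz":0,"rx":0,"ry":0,"rz":0,"grip":0.3},{"tx":0,"ty":0,"tz":0,"rx":0,"ry":0,"rz":0,"grip":0.3}]'

```text
clock: 17.25
position: [505.2, 116.8, 173.2]
ee_rot: [0.0, 0.132, 0.991, 0.0]
ft_force: [-0.1, -0.1, 0.0]
grip_width: 80.1
grip_force: 0.0
```

```bash
python3 - <<'E'
from h import *
np.set_printoptions(precision=3,suppress=True)
ims,T=settle(3);print(T[:3,:3]);s=get_state();print(s['ft_force'],s['grip_width'],s['clock'],s['joint_pos'])
cv2.imwrite('pics/w8.png',cv2.resize(ims[-1][120:384,90:422],None,fx=2.2,fy=2.2))
E
```

```text
mean [505.24 116.82 173.24] std [0.01 0.02 0.01]
[[-0.965  0.262  0.   ]
 [ 0.262  0.965  0.   ]
 [ 0.     0.    -1.   ]]
[0.063 0.64  0.8  ] 69.61888553529393 17.4 [-0.727  0.149  0.451  1.851 -0.071  1.157  1.055]
```

View pics/w8.png

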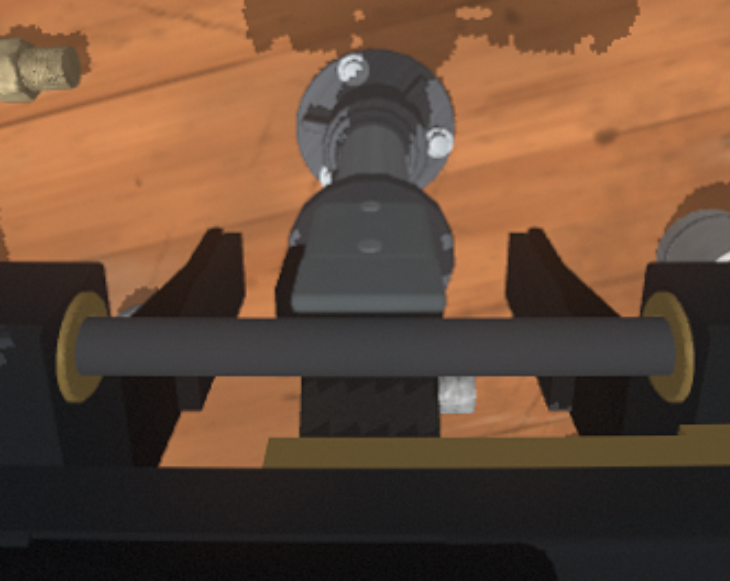

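The rest stands seated with the dark button on the left finger's side, at (285,285) in the crop, and the block is centred between the fingers. Squeezing at 25 N.

Emit:
play_rows --deltas '[{"tx":0,"ty":-0.05,"tz":-0.1,"rx":0,"ry":0,"rz":0,"grip":-1},{"tx":0,"ty":0,"tz":0,"rx":0,"ry":0,"rz":0,"grip":-1},{"tx":0,"ty":0,"tz":0,"rx":0,"ry":0,"rz":0,"grip":-1},{"tx":0,"ty":0,"tz":0,"rx":0,"ry":0,"rz":0,"grip":-1},{"tx":0,"ty":0,"tz":0,"rx":0,"ry":0,"rz":0,"grip":-1}]' --squeeze 25

```text
clock: 17.82
position: [505.1, 115.9, 174.3]
ee_rot: [-0.0, 0.131, 0.991, -0.0]
ft_force: [-0.1, -1.3, -1.1]
grip_width: 36.1
grip_force: 7.8
```

Emit:
play_rows --deltas '[{"tx":0,"ty":0,"tz":0,"rx":0,"ry":0,"rz":0,"grip":-1},{"tx":0,"ty":0,"tz":0,"rx":0,"ry":0,"rz":0,"grip":-1},{"tx":0,"ty":0,"tz":0,"rx":0,"ry":0,"rz":0,"grip":-1},{"tx":0,"ty":0,"tz":0,"rx":0,"ry":0,"rz":0,"grip":-1},{"tx":0,"ty":0,"tz":0,"rx":0,"ry":0,"rz":0,"grip":-1}]'

```text
clock: 18.23
position: [505.0, 116.3, 174.1]
ee_rot: [-0.0, 0.13, 0.991, -0.0]
ft_force: [0.1, -0.7, -1.4]
grip_width: 30.1
grip_force: 25.0
```

The button is pressed (opening 30.1 mm) with negligible side force. Drawing up, slowly near the end.

Emit:
play_rows --deltas '[{"tx":0,"ty":0,"tz":-0.5,"rx":0,"ry":0,"rz":0,"grip":-1},{"tx":0,"ty":0,"tz":-0.8,"rx":0,"ry":0,"rz":0,"grip":-1},{"tx":0,"ty":0,"tz":-0.8,"rx":0,"ry":0,"rz":0,"grip":-1},{"tx":0,"ty":0,"tz":-0.5,"rx":0,"ry":0,"rz":0,"grip":-1},{"tx":0,"ty":0,"tz":0,"rx":0,"ry":0,"rz":0,"grip":-1}]'

```text
clock: 18.65
position: [505.3, 116.3, 201.7]
ee_rot: [0.0, 0.13, 0.991, 0.0]
ft_force: [-1.7, -2.2, -1.2]
grip_width: 30.1
grip_force: 25.0
```

Emit:
play_rows --deltas '[{"tx":0,"ty":0,"tz":-0.8,"rx":0,"ry":0,"rz":0,"grip":-1},{"tx":0,"ty":0,"tz":-0.8,"rx":0,"ry":0,"rz":0,"grip":-1},{"tx":0,"ty":0,"tz":-0.8,"rx":0,"ry":0,"rz":0,"grip":-1},{"tx":0,"ty":0,"tz":-0.8,"rx":0,"ry":0,"rz":0,"grip":-1},{"tx":0,"ty":0,"tz":0,"rx":0,"ry":0,"rz":0,"grip":-1}]'

```text
clock: 19.07
position: [505.5, 116.4, 234.1]
ee_rot: [0.001, 0.13, 0.991, 0.0]
ft_force: [-1.9, -2.3, -0.3]
grip_width: 30.3
grip_force: 25.0
```

Emit:
play_rows --deltas '[{"tx":0,"ty":0,"tz":-0.6,"rx":0,"ry":0,"rz":0,"grip":-1},{"tx":0,"ty":0,"tz":-0.5,"rx":0,"ry":0,"rz":0,"grip":-1},{"tx":0,"ty":0,"tz":-0.2,"rx":0,"ry":0,"rz":0,"grip":-1},{"tx":0,"ty":0,"tz":0,"rx":0,"ry":0,"rz":0,"grip":-1},{"tx":0,"ty":0,"tz":0,"rx":0,"ry":0,"rz":0,"grip":-1}]'

```text
clock: 19.48
position: [505.1, 116.4, 245.3]
ee_rot: [0.0, 0.13, 0.991, 0.0]
ft_force: [-0.8, -1.4, 0.2]
grip_width: 30.3
grip_force: 25.0
```

Emit:
play_rows --deltas '[{"tx":0,"ty":0,"tz":-0.15,"rx":0,"ry":0,"rz":0,"grip":-1},{"tx":0,"ty":0,"tz":0,"rx":0,"ry":0,"rz":0,"grip":-1},{"tx":0,"ty":0,"tz":0,"rx":0,"ry":0,"rz":0,"grip":-1},{"tx":0,"ty":0,"tz":0,"rx":0,"ry":0,"rz":0,"grip":-1}]'

```text
clock: 19.82
position: [505.1, 116.4, 246.7]
ee_rot: [-0.0, 0.13, 0.991, 0.0]
ft_force: [0.3, -0.7, -1.7]
grip_width: 29.8
grip_force: 25.0
```

Emit:
play_rows --deltas '[{"tx":0,"ty":0,"tz":-0.25,"rx":0,"ry":0,"rz":0,"grip":-1},{"tx":0,"ty":0,"tz":0,"rx":0,"ry":0,"rz":0,"grip":-1},{"tx":0,"ty":0,"tz":0,"rx":0,"ry":0,"rz":0,"grip":-1},{"tx":0,"ty":0,"tz":0,"rx":0,"ry":0,"rz":0,"grip":-1}]'

```text
clock: 20.15
position: [505.1, 116.4, 249.3]
ee_rot: [0.0, 0.13, 0.991, 0.0]
ft_force: [-1.1, -1.7, -0.9]
grip_width: 30.4
grip_force: 25.0
```

Emit:
play_rows --deltas '[{"tx":0,"ty":0,"tz":-0.1,"rx":0,"ry":0,"rz":0,"grip":-1},{"tx":0,"ty":0,"tz":0,"rx":0,"ry":0,"rz":0,"grip":-1},{"tx":0,"ty":0,"tz":0,"rx":0,"ry":0,"rz":0,"grip":-1},{"tx":0,"ty":0,"tz":0,"rx":0,"ry":0,"rz":0,"grip":-1}]'

```text
clock: 20.48
position: [505.1, 116.4, 250.3]
ee_rot: [0.0, 0.13, 0.991, 0.0]
ft_force: [-0.8, -0.2, -1.4]
grip_width: 30.2
grip_force: 25.0
```

Emit:
play_rows --deltas '[{"tx":0,"ty":0,"tz":-0.1,"rx":0,"ry":0,"rz":0,"grip":-1},{"tx":0,"ty":0,"tz":0,"rx":0,"ry":0,"rz":0,"grip":-1},{"tx":0,"ty":0,"tz":0,"rx":0,"ry":0,"rz":0,"grip":-1},{"tx":0,"ty":0,"tz":0,"rx":0,"ry":0,"rz":0,"grip":-1}]'

```text
clock: 20.82
position: [504.8, 116.4, 250.8]
ee_rot: [-0.0, 0.13, 0.991, -0.0]
ft_force: [-0.2, -0.7, -7.5]
grip_width: 29.7
grip_force: 25.0
```

```bash
python3 - <<'E'
from h import *
f=[]
for i in range(8): f.append(get_state()['ft_force']);capture('wrist')
print(np.mean(f,0).round(2),get_state()['position'])
E
```

```text
[ 0.11 -0.07 -7.45] [505.06326786 116.37154639 251.19858679]
```

The end stop is felt, with the full weight of 7.5 N on the wrist. Backing off about 1 mm, then easing the grip to 5 N so the button springs out.

Emit:
play_rows --deltas '[{"tx":0,"ty":0,"tz":0.1,"rx":0,"ry":0,"rz":0,"grip":-1},{"tx":0,"ty":0,"tz":0,"rx":0,"ry":0,"rz":0,"grip":-1},{"tx":0,"ty":0,"tz":0,"rx":0,"ry":0,"rz":0,"grip":-1}]'

```text
clock: 21.47
position: [505.3, 116.4, 250.7]
ee_rot: [0.0, 0.13, 0.991, 0.0]
ft_force: [-0.3, -0.9, -3.4]
grip_width: 30.6
grip_force: 25.0
```

Emit:
play_rows --deltas '[{"tx":0,"ty":0,"tz":0,"rx":0,"ry":0,"rz":0,"grip":-1},{"tx":0,"ty":0,"tz":0,"rx":0,"ry":0,"rz":0,"grip":-1},{"tx":0,"ty":0,"tz":0,"rx":0,"ry":0,"rz":0,"grip":-1},{"tx":0,"ty":0,"tz":0,"rx":0,"ry":0,"rz":0,"grip":-1},{"tx":0,"ty":0,"tz":0,"rx":0,"ry":0,"rz":0,"grip":-1}]' --squeeze 5

```text
clock: 21.88
position: [505.2, 116.3, 250.4]
ee_rot: [0.0, 0.13, 0.991, 0.0]
ft_force: [-0.4, -1.8, -0.4]
grip_width: 37.2
grip_force: 5.0
```

The opening sprang to 37.2 mm, so the button is out. I'll press gently down to check that the catch holds and the rest is seated.

Emit:
play_rows --deltas '[{"tx":0,"ty":0,"tz":0.1,"rx":0,"ry":0,"rz":0,"grip":-1},{"tx":0,"ty":0,"tz":0.1,"rx":0,"ry":0,"rz":0,"grip":-1},{"tx":0,"ty":0,"tz":0,"rx":0,"ry":0,"rz":0,"grip":-1},{"tx":0,"ty":0,"tz":0,"rx":0,"ry":0,"rz":0,"grip":-1},{"tx":0,"ty":0,"tz":0,"rx":0,"ry":0,"rz":0,"grip":-1}]'

```text
clock: 22.3
position: [505.5, 116.3, 248.9]
ee_rot: [0.001, 0.13, 0.991, 0.0]
ft_force: [-1.2, -1.4, 6.1]
grip_width: 37.3
grip_force: 5.0
```

```bash
python3 - <<'E'
from h import *
f=[]
for i in range(6): f.append(get_state()['ft_force']);im=capture('side')
s=get_state();print(np.mean(f,0).round(2),s['position'],s['grip_width'],s['grip_force'],s['clock'])
cv2.imwrite('pics/s9.png',cv2.resize(im[200:330,180:310],None,fx=4,fy=4,interpolation=2))
E
```

```text
[-0.81 -1.31  5.61] [505.51687237 116.33154087 248.87353562] 37.31316260682073 4.982496748853009 22.6
```

View pics/s9.png

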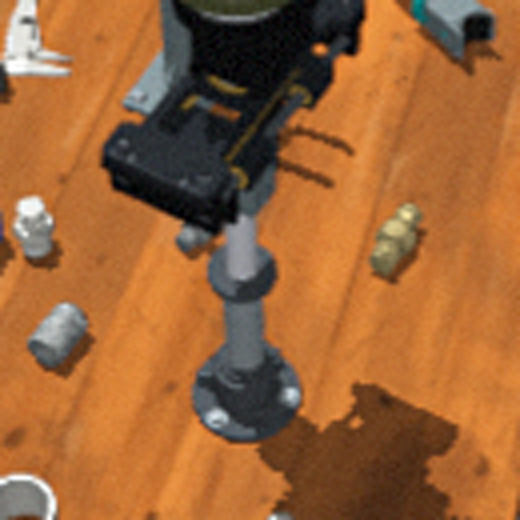

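The side view shows the rest seated upright in the socket at (245,385), with the inner post drawn out above the collar and the head still held. The catch carries 5.6 N downward, so it's locked.

```bash
python3 -c "
from bench import *
print(sign_off())"
```

```text
the job is handed in; nothing more can be done
None
```

The job is handed in, with no verdict returned: the hose rest stands seated and upright in the socket, head drawn up about 76 mm to the second stop, button out, and still held by the head at 5 N; the catch held against a 5.6 N downward push.

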